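# Filter cube held over its drawer nest

### The job

Pull the drawer of the small cabinet all the way out to its stop. Then pick up the black filter cube, lift it over the tube rack and hold it about one centimetre above the empty square nest in the drawer, upright, centred on the nest, its sides parallel to the nest's and touching nothing but the gripper, so that I can check it before it goes in: finish there while still holding it, with the drawer still fully out. Leave the rack, its tubes and the little white box as they stand.

Things in the scene. Friction and masses are not known exactly. Their poses are not given: they have to be found in the camera images.
- filters: low white cabinet with a grey drawer front, 200 (x) x 180 (y) x 95 (z) mm, fixed to the bench; origin at the centre of its underside, the drawer front looks along its -x. Front face at x = -100 mm, top at z = 95 mm.
- filters_drawer0 (a joint): how far the drawer is out, m: 0 shut, 0.134 at its stop; it slides along the cabinet's -x, with about 4 N friction, stays where it is left, and may start slightly open.
- filters_drawer0_handle (a point): middle of the drawer's steel bar handle: a round bar 11 mm thick, 90 mm long, along the cabinet's y, 35 mm in front of the drawer front, 38 mm below the cabinet's top (57 mm over the bench); between bar and front 29 mm are free, and it can be gripped from above. Axes as the cabinet's. Moves with the drawer.
- nest (a point): centre of the mouth of the empty square nest (39 x 39 mm, 25 mm deep) in the drawer's yellow insert, level with the insert's top, 67 mm over the bench; axes as the cabinet's, z up, sides along x and y. The drawer's walls stand 6 mm higher. Moves with the drawer; fully out it lies 55 mm in front of the cabinet. (The round nest beside it holds a lens.)
- filter_cube: black filter cube, loose, 36 x 36 mm and 44 mm tall with small studs on top (the solid body is 40 mm tall, its y sides at +-18 mm, its x sides at -16 and +18 mm), 70 g; origin at the centre of its underside, z up, sides along x and y; stands on the bench on the far side of the rack from the cabinet. Take it across two sides that face each other; any of the four sides may face any way in the nest.
- rack: clear tube rack, loose, 75 (x) x 150 (y) x 65 (z) mm; origin at the centre of its underside. Three capped tubes (20 mm across) stand firmly in it, their tops 120 mm over the bench. Stands between the filter cube and the drawer with its long side (its y) running away from the robot.
- coverslip_box: small white box, 32 x 32 x 18 mm, loose, near the filter cube (the two may change places); origin at the centre of its underside.
Things that resemble listed ones, but are neither listed nor needed, are in the scene too. There is more than one size of the filter_cube; the one meant has the size given above.

How it is judged:
By the outcome, as a careful person would: the job done as asked, in the order asked, and still so for the second after the job is handed in, while the arm keeps its last pose, push and grip.
It also fails if it takes over 61 s, if anything falls off the work surface, if the arm or the gripper's body presses on something with over 40 N, if the wrist force passes 120 N, or if a joint passes its speed limit or range.

### The arm

A 6-joint arm with a two-finger parallel gripper is mounted at the origin on a cart in front of the work surface, level with it; the furniture and walls round the work are solid. World frame = base frame: x ahead of the robot, y to its left, z up, the work surface at z = 0. Lengths are in m, angles in degrees, forces in N, time in s.
With the tool pointing down it reaches from about 0.25 to 0.725 m from the base axis. Payload 9.7 kg.
Tool frame: the origin (TCP) lies midway between the tips of the shut fingers; the grasp point (between the pads) lies 19 mm behind it; z points along the fingers, y is the line along which they close (so a half turn about z gives the same grasp; the last joint's range is limited). The gripper opens to 85 mm and grips with 20 to 120 N. Pads are 22 mm wide; open, the fingers measure 114 mm over their backs; the gripper's body (76 mm by 85 mm) begins 54 mm behind the grasp point. The pads swing forward as they close: fully open they stand 13 mm farther back than shut.
Start: joints at [0, 4.979, 10.078, 95.1, 0, 90], TCP at [0.55, -0, 0.231] pointing down, gripper open.
Joint ranges: [-179.16, 179.16], [-48.56, 103.87], [-65.8, 70.77], [-126.05, 130.52], [-82.76, 87.17], [-180, 180]. Speed limits (degrees/s): [127.2, 127.2, 147.25, 180, 180, 180].

### API

Orientations are given as [roll, pitch, yaw] about the fixed x, y, z axes, in that order (R = Rz(yaw) Ry(pitch) Rx(roll)).
In Python, from workcell import * gives the robot as it stands.
- The arm moves only by the tool servo_tool, never from a script. Its argument "moves" is a list of rows, each a list of 4 numbers: the shift along the world's x, y, z in cm, then the turn about the world's z in rad. A call has 1 to 20 rows; each row is the pose to reach, as a shift and turn from the pose commanded when the call began; what a row does not reach only later rows make up. A row lasts 1/12 s, in which the tool goes at most 41.7 mm and 7.16 degrees, less where a joint would pass 70% of its speed; a pose out of reach is approached as far as the arm can. A call with a gripper value outside its range is refused whole. "claw" is the closure, from 0 (fully open) to 1 (shut), set as the call begins (left out, the last holds). The fingers move at their own pace and stop on an object; "force" is the grip in N (left out, the last holds). Time passes only in rows, so rows that repeat a pose let the fingers close. It gives the time, the measured TCP pose, the force, the opening and the grip force at its end, in the units of the state.
- get_obs(): the state, without advancing time (a new reading comes with each control period).
- camera(name): name is "scene" or "side" or "wrist"; returns the picture (480x640x3 uint8, red, green, blue); there is no depth.
- get_calibration(name): a dict with "fx", "fy", "cx", "cy" (pixels), "k1" (the pictures are not rectified: a ray, as slopes to the right and down, at radius r is drawn at 1 + k1 r^2 times it, then the intrinsics apply), "rvec" (rotation vector, rad) and "tvec" (3), from world to camera coordinates, as OpenCV has them; the wrist camera has in their place "tool_from_camera" (4x4, takes a point from camera to tool coordinates, whose origin is the TCP and whose axes are the flange's). Camera axes: x right, y down, z forward; pixel columns grow to the right and rows downward; lengths in m; the calibration is good to about 2 mm. A picture is of the moment at which its call begins: read the wrist's pose just before it. get_calibration takes no time and is no camera call.
- job_done(): hands the job in; it is judged then, once.
The state is a dict: "time": time; "q": joint angles; "qd": joint speeds; "joint_efforts": joint torques, N m; "ee_pos": TCP position; "tcp_rot": TCP orientation; "wrist_force": force on the tool from outside, world axes, zero at the start; "torque": the same for the moment, N m; "opening": finger opening in m; "grasp_force": force on a finger pad.
Only numpy, scipy, OpenCV 4.12 (cv2) and the standard library are available. Lean on these libraries where they do the work, as an engineer would, in place of code of your own. Each camera call takes 0.05 s, during which the arm holds its last target. There are 200 camera calls.

## Working session

There is one attempt and no reset: what is moved stays moved. The work goes in short steps, Python scripts to look and compute and a tool call to move; the robot and the scene stay as the last step left them, time stands still between calls to the robot, and variables do not carry over. Pictures are saved under pics/ and viewed, at most 10 in all, crops included, and the job is handed in when it is done.

Besides the shell and the picture viewer there is one more tool, called after "Emit:" as name(argument=value, ...), one argument or row to a line, values as JSON. servo_tool: Moves the arm, as the interface text tells. Its arguments: {"type":"object","properties":{"moves":{"type":"array","items":{"type":"array","items":{"type":"number"}}},"claw":{"type":"number"},"force":{"type":"number"}},"required":["moves"]}

```bash
ls; mkdir -p pics
cat > h.py <<'E'
import numpy as np, cv2
from workcell import *
from scipy.spatial.transform import Rotation as Ro
def cal(n):
    c=get_calibration(n); K=np.array([[c['fx'],0,c['cx']],[0,c['fy'],c['cy']],[0,0,1.]])
    if 'rvec' in c:
        R=cv2.Rodrigues(np.array(c['rvec'],float))[0]; t=np.array(c['tvec'],float).ravel(); return K,c['k1'],R.T,-R.T@t
    o=get_obs(); T=np.array(c['tool_from_camera']); Rt=Ro.from_euler('xyz',o['tcp_rot'],degrees=True).as_matrix()
    return K,c['k1'],Rt@T[:3,:3],Rt@T[:3,3]+np.array(o['ee_pos'])
def ray(C,px):
    K,k1,R,p=C; d=np.array([[k1,0,0,0]],float)
    u=cv2.undistortPoints(np.array(px,float).reshape(-1,1,2),K,d).reshape(-1,2)
    return p,np.c_[u,np.ones(len(u))]@R.T
def onz(C,px,z):
    p,d=ray(C,px); return p+d*((z-p[2])/d[:,2])[:,None]
def proj(C,X):
    K,k1,R,p=C; return cv2.projectPoints((np.array(X,float).reshape(-1,3)-p)@R,np.zeros(3),np.zeros(3),K,np.array([k1,0,0,0.]))[0].reshape(-1,2)
def snap(n,f):
    C=cal(n); im=cv2.cvtColor(camera(n),cv2.COLOR_RGB2BGR); cv2.imwrite(f,im); return C,im
E
python3 - <<'E'
from h import *
for n in ['scene','side','wrist']:
    C,im=snap(n,f'pics/{n}0.png'); print(n,C[3].round(3),C[2][:,2].round(3))
o=get_obs();print({k:o[k] for k in ['time','ee_pos','tcp_rot','opening']})
E
```

```text
pics
scene [-0.041 -0.41   0.438] [ 0.723  0.564 -0.399]
side [ 0.483 -0.749  0.665] [ 0.132  0.808 -0.574]
wrist [0.549 0.075 0.373] [-0.002 -0.29  -0.957]
{'time': 0.15, 'ee_pos': array([ 5.49822424e-01, -4.20460241e-06,  2.30734008e-01]), 'tcp_rot': array([-1.79940140e+02,  1.08558349e-04,  8.99988228e+01]), 'opening': 0.08544985481847055}
```

View pics/scene0.png

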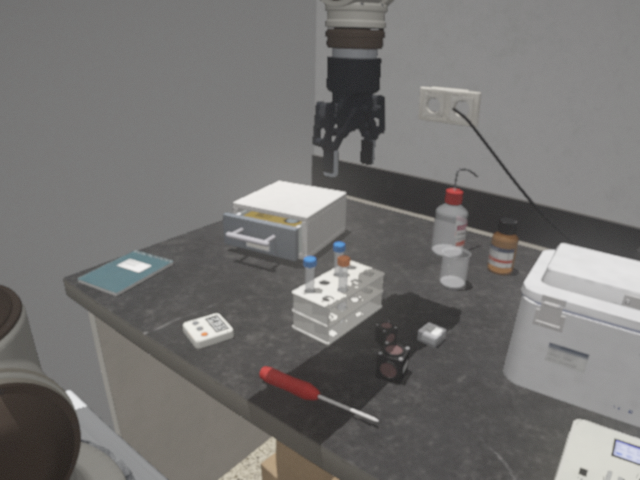

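View pics/side0.png

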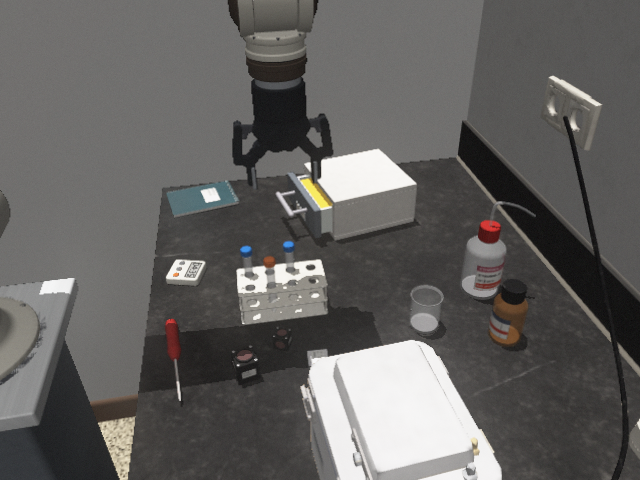

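The scene view shows the cabinet at (285,220) with its drawer ajar, the rack at (338,300) and the white box at (432,334). The side view shows the same layout. There are two black cubes: the near, larger one at scene (393,362) / side (245,365), and a smaller one at scene (386,333) / side (283,338). I'll measure both and confirm in an enlarged crop.

Run:
```python
from h import *
a=cv2.imread('pics/scene0.png')[305:395,355:455]; b=cv2.imread('pics/side0.png')[310:390,215:335]
a=cv2.resize(a,(500,450),interpolation=3); b=cv2.resize(b,(600,400),interpolation=3)[:, :]
c=cv2.imread('pics/scene0.png')[175:265,215:355]; c=cv2.resize(c,None,fx=2,fy=2)
cv2.imwrite('pics/crop1.png',np.vstack([cv2.resize(a,(400,300*9//10+90)),]) if 0 else cv2.resize(np.hstack([a,cv2.resize(b,(675,450))]),(800,306)))
S=cal('scene');D=cal('side')
def tri(p,q):
    (o1,d1),(o2,d2)=ray(S,[p]),ray(D,[q]); A=np.c_[d1[0],-d2[0]]; s=np.linalg.lstsq(A,o2-o1,rcond=None)[0]
    return ((o1+d1[0]*s[0]+o2+d2[0]*s[1])/2).round(3), np.linalg.norm(o1+d1[0]*s[0]-o2-d2[0]*s[1]).round(4)
print('big',tri((393,362),(245,365)),'small',tri((386,333),(283,338)),'box',tri((432,334),(318,357)))
print('tubes',tri((310,261),(246,251)),tri((340,245),(289,245)))
print('cab front-left top', onz(S,[(236,198),(285,183),(346,193),(303,220)],.095).round(3))
print('cab side', onz(D,[(306,165),(382,152),(414,184),(332,204)],.095).round(3))
print('handle S',onz(S,[(228,233),(271,241)],.057).round(3),'D',onz(D,[(281,195),(297,214)],.057).round(3))
```

```text
big (array([ 0.456, -0.152,  0.022]), np.float64(0.0006)) small (array([ 0.52 , -0.101,  0.015]), np.float64(0.0009)) box (array([ 0.569, -0.153,  0.013]), np.float64(0.0052))
tubes (array([0.477, 0.013, 0.115]), np.float64(0.0003)) (array([0.55 , 0.012, 0.118]), np.float64(0.0002))
cab front-left top [[0.647 0.36  0.095]
 [0.799 0.355 0.095]
 [0.833 0.202 0.095]
 [0.641 0.166 0.095]]
cab side [[0.628 0.335 0.095]
 [0.808 0.36  0.095]
 [0.833 0.204 0.095]
 [0.653 0.163 0.095]]
handle S [[0.563 0.295 0.057]
 [0.59  0.203 0.057]] D [[0.564 0.283 0.057]
 [0.587 0.2   0.057]]
```

View pics/crop1.png

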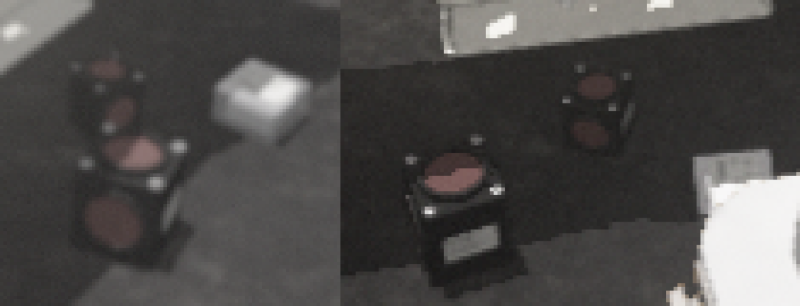

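View pics/wrist0.png

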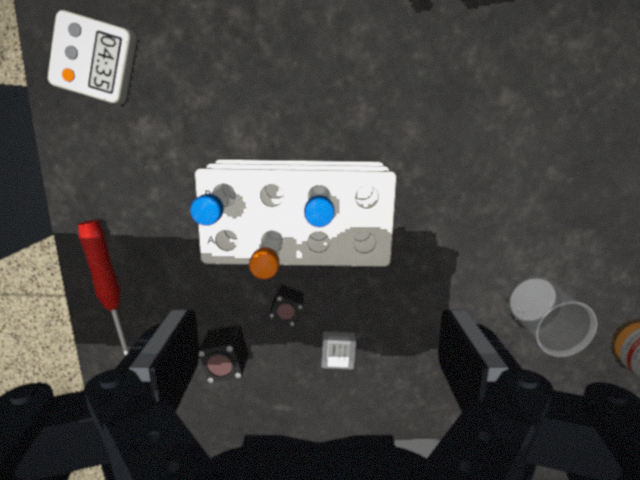

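The crop shows a larger cube on the near side and a clearly smaller one behind it, next to the rack. The wrist view shows their studs at (202,357)…(238,376) for the larger and (270,310)…(301,303) for the smaller. I'll measure the stud spans while moving over to look at the drawer.

Run:
```python
from h import *
W=cal('wrist')
for px,z in [([(202,357),(229,349),(238,376),(211,380)],.044),([(270,310),(277,290),(301,303),(293,322)],.033)]:
    P=onz(W,px,z)[:,:2]; e=np.roll(P,-1,0)-P
    print(P.mean(0).round(4),np.linalg.norm(e,axis=1).round(4),np.degrees(np.arctan2(e[:,1],e[:,0])).round(1))
P=onz(W,[(323,333),(355,333),(355,369),(321,368)],.018);print('box',P.round(3)[:,:2].tolist())
print('rack',onz(W,[(196,170),(396,170),(391,265),(201,264)],.065).round(3)[:,:2].tolist())
```

```text
[ 0.458  -0.1481] [0.0269 0.0295 0.0261 0.0256] [  18.7  -77.3 -169.7  104.2]
[ 0.5189 -0.0928] [0.021  0.0248 0.0206 0.024 ] [  70.6  -30.8 -111.6  149.7]
box [[0.553, -0.129], [0.584, -0.129], [0.585, -0.169], [0.551, -0.168]]
rack [[0.458, 0.034], [0.606, 0.034], [0.607, -0.041], [0.455, -0.04]]
```

Emit:
servo_tool(
  moves=[
    [-1,20,0,0.26],
    [-1,20,0,0.26],
    [-1,20,0,0.26],
    [-1,20,0,0.26],
    [-1,20,0,0.26],
    [-1,20,0,0.26],
    [-1,20,0,0.26],
    [-1,20,0,0.26],
    [-1,20,0,0.26],
    [-1,20,0,0.26],
  ],
  claw=0.65,
  force=60,
)

```text
time: 0.98
ee_pos: [0.5402, 0.1988, 0.2314]
tcp_rot: [180.0, 0.0, 104.8]
wrist_force: [0.2, -0.8, -0.6]
opening: 0.0299
grasp_force: 0.0
```

Run:
```python
from h import *
snap('wrist','pics/w1.png'); o=get_obs(); print(o['ee_pos'],o['tcp_rot'],o['opening'],o['time'])
```

```text
[0.54023666 0.19886519 0.23148044] [1.79985414e+02 3.45744872e-03 1.04797154e+02] 0.02949498034667129 1.0333
```

View pics/w1.png

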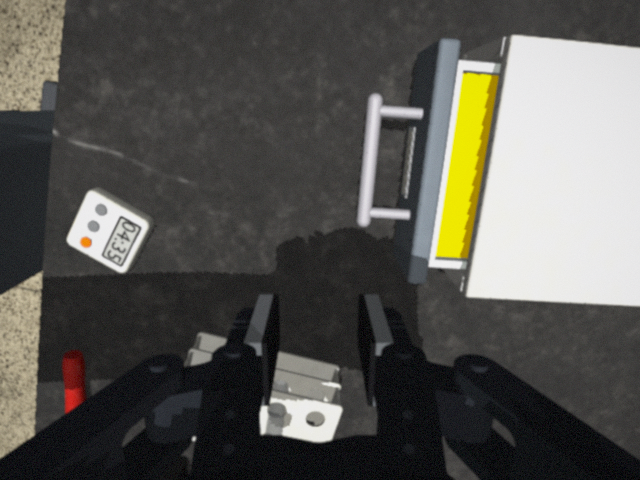

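The view from above the drawer shows the handle bar from (375,97) to (363,222), the cabinet's top front edge from (510,36) to (467,296), and the drawer slightly open with the yellow insert showing.

Run:
```python
from h import *
c=np.load if 0 else None
W=cal('wrist'); im=cv2.imread('pics/w1.png')
H=onz(W,[(376,97),(363,222)],.057)[:,:2]; F=onz(W,[(510,36),(467,296)],.095)[:,:2]
for n,P in (('handle',H),('front',F)):
    e=P[0]-P[1]; print(n,P.round(4).tolist(),P.mean(0).round(4),np.linalg.norm(e).round(4),'yaw',np.degrees(np.arctan2(-e[0],e[1])).round(2))
th=np.radians(15); n=np.array([np.cos(th),np.sin(th)])
print('front-handle along x',(F.mean(0)-H.mean(0))@n)
```

```text
handle [[0.5582, 0.2931], [0.5758, 0.2003]] [0.567  0.2467] 0.0944 yaw 10.73
front [[0.6242, 0.3477], [0.66, 0.1744]] [0.6421 0.261 ] 0.1769 yaw 11.66
front-handle along x 0.0762064884005167
```

Emit:
servo_tool(
  moves=[
    [2.7,4.7,0,-0.063],
    [2.7,4.7,-3,-0.063],
    [2.7,4.7,-7,-0.063],
    [2.7,4.7,-11,-0.063],
    [2.7,4.7,-14,-0.063],
    [2.7,4.7,-14,-0.063],
    [2.7,4.7,-14,-0.063],
    [2.7,4.7,-14,-0.063],
  ],
)

```text
time: 1.7
ee_pos: [0.568, 0.2468, 0.0939]
tcp_rot: [179.8, -0.0, 101.2]
wrist_force: [0.6, 0.2, 0.5]
opening: 0.03
grasp_force: 0.0
```

Run:
```python
from h import *
snap('wrist','pics/w2.png')
```

```text
(no output)
```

View pics/w2.png

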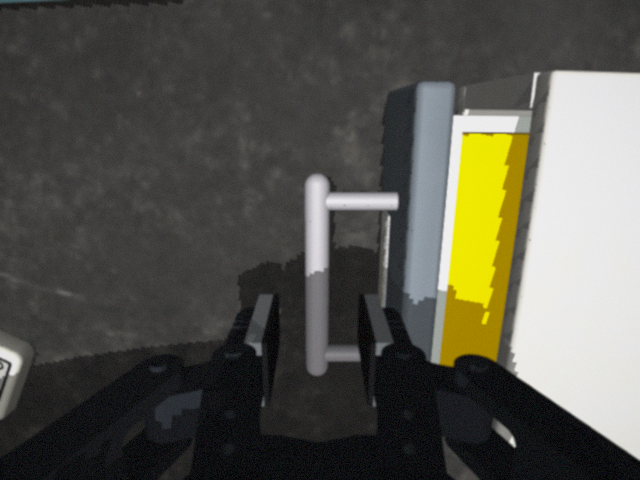

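The handle bar, running from (317,180) to (317,370), is centred between the fingertips and parallel to the pads, so I'll descend and grip.

Emit:
servo_tool(
  moves=[
    [0,0,-2,0],
    [0,0,-4,0],
    [0,0,-5.6,0],
    [0,0,-5.6,0],
    [0,0,-5.6,0],
  ],
  claw=0.71,
)

```text
time: 2.17
ee_pos: [0.5695, 0.2478, 0.0397]
tcp_rot: [179.6, -0.1, 101.3]
wrist_force: [0.8, 1.2, 4.2]
opening: 0.0251
grasp_force: 1.9
```

Emit:
servo_tool(
  moves=[
    [0,0,0,0],
    [0,0,0,0],
    [0,0,0,0],
    [0,0,0,0],
    [0,0,0,0],
  ],
  claw=1,
  force=60,
)

```text
time: 2.58
ee_pos: [0.5687, 0.2475, 0.0385]
tcp_rot: [179.7, -0.1, 101.3]
wrist_force: [0.7, -0.3, 9.8]
opening: 0.009
grasp_force: 58.5
```

Emit:
servo_tool(
  moves=[
    [-0.98,-0.2,0,0],
    [-1.96,-0.39,0,0],
    [-2.94,-0.59,0,0],
    [-3.92,-0.78,0,0],
    [-4.9,-0.98,0,0],
    [-5.88,-1.17,0,0],
    [-6.86,-1.37,0,0],
    [-7.84,-1.57,0,0],
    [-7.84,-1.57,0,0],
    [-7.84,-1.57,0,0],
  ],
)

```text
time: 3.42
ee_pos: [0.4894, 0.232, 0.0385]
tcp_rot: [179.8, -0.1, 101.3]
wrist_force: [-3.3, 0.1, 10.9]
opening: 0.009
grasp_force: 60.1
```

Emit:
servo_tool(
  moves=[
    [-0.49,-0.1,0,0],
    [-0.98,-0.2,0,0],
    [-1.47,-0.29,0,0],
    [-1.96,-0.39,0,0],
    [-1.96,-0.39,0,0],
    [-1.96,-0.39,0,0],
  ],
)

```text
time: 3.92
ee_pos: [0.4706, 0.2283, 0.0385]
tcp_rot: [179.7, -0.1, 101.3]
wrist_force: [-2.2, 0.0, 11.5]
opening: 0.0089
grasp_force: 60.1
```

Emit:
servo_tool(
  moves=[
    [-0.25,-0.05,0,0],
    [-0.5,-0.1,0,0],
    [-0.74,-0.15,0,0],
    [-0.98,-0.2,0,0],
    [-0.98,-0.2,0,0],
    [-0.98,-0.2,0,0],
  ],
)

```text
time: 4.42
ee_pos: [0.4619, 0.2266, 0.0385]
tcp_rot: [179.6, -0.1, 101.3]
wrist_force: [4.8, 1.3, 7.5]
opening: 0.0087
grasp_force: 60.1
```

Emit:
servo_tool(
  moves=[
    [-0.2,-0.04,0,0],
    [-0.39,-0.08,0,0],
    [-0.39,-0.08,0,0],
    [-0.39,-0.08,0,0],
    [-0.39,-0.08,0,0],
  ],
)

```text
time: 4.83
ee_pos: [0.4618, 0.2266, 0.0386]
tcp_rot: [179.2, -0.1, 101.2]
wrist_force: [26.9, 6.7, -6.4]
opening: 0.0087
grasp_force: 59.1
```

The force shows the drawer is at its stop (27 N after 109 mm of travel). I'll relax the pull, release, rise and look at the nest.

Emit:
servo_tool(
  moves=[
    [0.2,0.04,0,0],
    [0.4,0.08,0,0],
    [0.4,0.08,0,0],
  ],
)

```text
time: 5.08
ee_pos: [0.4619, 0.2266, 0.0385]
tcp_rot: [179.6, -0.1, 101.3]
wrist_force: [3.7, 1.8, 8.6]
opening: 0.0091
grasp_force: 60.9
```

Emit:
servo_tool(
  moves=[
    [0,0,0,0],
    [0,0,0,0],
    [0,0,0,0],
    [0,0,0,0],
  ],
  claw=0.71,
)

```text
time: 5.42
ee_pos: [0.46, 0.2259, 0.0372]
tcp_rot: [179.9, -0.0, 101.3]
wrist_force: [-2.4, -0.7, 9.0]
opening: 0.0247
grasp_force: 3.3
```

Emit:
servo_tool(
  moves=[
    [0,0,3,0],
    [0,0,7,0],
    [0,0,11,0],
    [2,0,15,0],
    [6,0,19,0],
    [9,0,19,0],
    [9,0,19,0],
    [9,0,19,0],
    [9,0,19,0],
  ],
)

```text
time: 6.17
ee_pos: [0.549, 0.2252, 0.2247]
tcp_rot: [-179.9, 0.0, 101.3]
wrist_force: [-0.0, 0.4, -0.1]
opening: 0.0247
grasp_force: 0.0
```

Run:
```python
from h import *
snap('wrist','pics/w3.png'); o=get_obs(); print(o['ee_pos'],o['tcp_rot'],o['time'])
```

```text
[0.54844079 0.22521626 0.22491253] [-1.79923543e+02  8.07233385e-03  1.01287466e+02] 6.2167
```

View pics/w3.png

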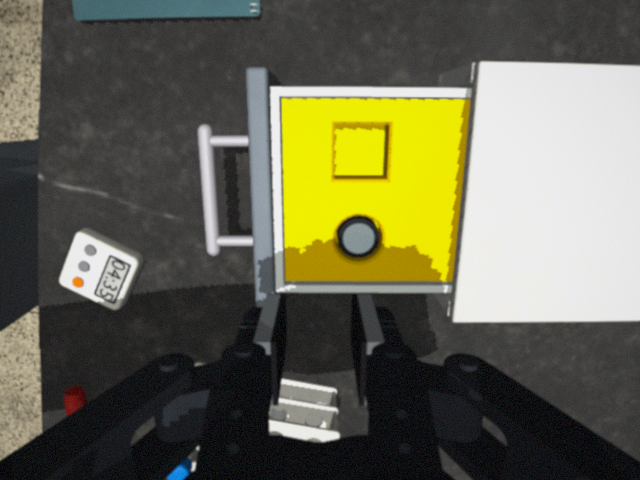

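The nest mouth is the square from about (333,123) to (390,180), and the drawer is fully out. I'll measure the nest by mask while moving over the cube.

Run:
```python
from h import *
W=cal('wrist'); im=cv2.imread('pics/w3.png')
c=im[105:200,310:415]; hsv=cv2.cvtColor(c,cv2.COLOR_BGR2HSV)
m=((hsv[...,2]<225)&(hsv[...,1]>80)).astype(np.uint8)
print(np.percentile(hsv[...,2],[5,25,50,75,95]))
cs=[k for k in cv2.findContours(m,cv2.RETR_EXTERNAL,2)[0] if cv2.contourArea(k)>10]
for k in cs: print(cv2.boundingRect(k))
k=max(cs,key=lambda k:cv2.boundingRect(k)[2]*cv2.boundingRect(k)[3] if cv2.boundingRect(k)[1]<60 else 0)
r=cv2.minAreaRect(np.vstack([k for k in cs if cv2.boundingRect(k)[1]+cv2.boundingRect(k)[3]<85])); b=cv2.boxPoints(r)+[310,105]; print(b.round(1).tolist(),r[2])
P=onz(W,b,.067)[:,:2]; e=np.roll(P,-1,0)-P
print(P.round(4).tolist(),P.mean(0).round(4),np.linalg.norm(e,axis=1).round(4),np.degrees(np.arctan2(e[:,1],e[:,0])).round(1))
H=onz(W,[(204,128),(212,251)],.057)[:,:2];e=H[0]-H[1];print('handle',H.mean(0),np.degrees(np.arctan2(-e[0],e[1])))
F=onz(W,[(477,62),(453,322)],.095)[:,:2];e=F[0]-F[1];print('front',F.mean(0),np.degrees(np.arctan2(-e[0],e[1])))
```

```text
[179. 238. 239. 240. 241.]
(21, 16, 61, 59)
[[331.0, 179.0], [331.0, 121.0], [391.0, 121.0], [391.0, 179.0]] -0.0
[[0.551, 0.2551], [0.5427, 0.2951], [0.5839, 0.3034], [0.5938, 0.2638]] [0.5678 0.2794] [0.0408 0.0421 0.0409 0.0437] [ 101.8   11.5  -76.  -168.6]
handle [0.46187224 0.22575016] 10.735659115198665
front [0.64098733 0.26097238] 11.746485190351008
```

Emit:
servo_tool(
  moves=[
    [-7.9,-37,0,-1.52],
    [-7.9,-37,0,-1.52],
    [-7.9,-37,0,-1.52],
    [-7.9,-37,0,-1.52],
    [-7.9,-37,0,-1.52],
    [-7.9,-37,0,-1.52],
    [-7.9,-37,0,-1.52],
    [-7.9,-37,0,-1.52],
    [-7.9,-37,0,-1.52],
    [-7.9,-37,0,-1.52],
    [-7.9,-37,0,-1.52],
    [-7.9,-37,0,-1.52],
    [-7.9,-37,0,-1.52],
    [-7.9,-37,0,-1.52],
    [-7.9,-37,0,-1.52],
    [-7.9,-37,0,-1.52],
    [-7.9,-37,0,-1.52],
  ],
  claw=0.25,
)

```text
time: 7.63
ee_pos: [0.4702, -0.1442, 0.2253]
tcp_rot: [-180.0, -0.0, 14.3]
wrist_force: [0.3, 0.5, 0.3]
opening: 0.0638
grasp_force: 0.0
```

Run:
```python
from h import *
C,im=snap('wrist','pics/w4.png'); o=get_obs(); print(o['ee_pos'],o['tcp_rot'],o['time'],o['opening'])
p=proj(C,[[.458,-.148,.04]])[0];print(p)
x,y=(p-[80,60]).clip(0).astype(int); x=min(x,480);y=min(y,360); print(x,y)
cv2.imwrite('pics/w4c.png',cv2.resize(im[y:y+120,x:x+160],(800,600),interpolation=cv2.INTER_CUBIC))
```

```text
[ 0.47025431 -0.14431033  0.22531043] [ 1.79998548e+02 -2.56903500e-03  1.43104715e+01] 7.6833 0.06417209898848777
[320.29913674 222.57079479]
240 162
```

View pics/w4c.png

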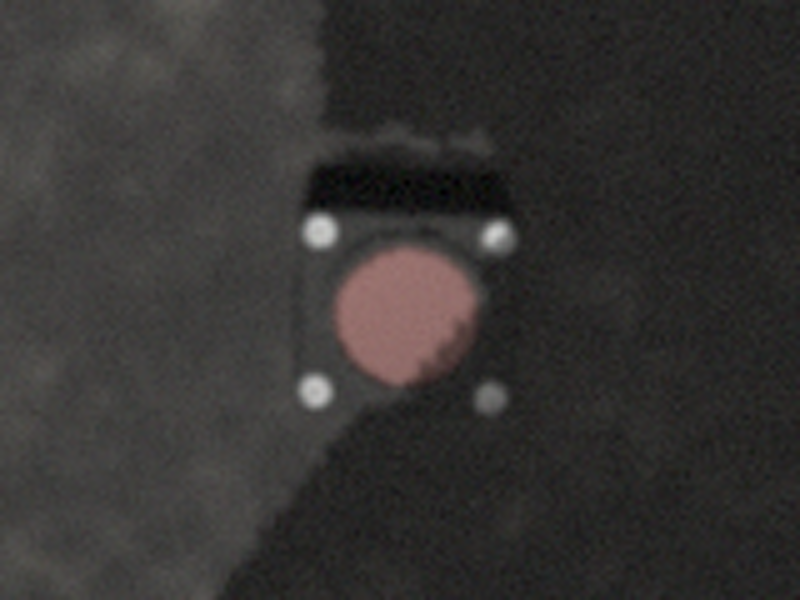

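The crop shows the 36 mm cube from above, with studs at (304,208), (340,210), (338,242) and (303,240) in full-picture pixels. I'll compute its pose.

Run:
```python
from h import *
W=cal('wrist')
f=lambda a:np.array(a)/5.+[240-.4,162-.4]
P=onz(W,f([(320,231),(498,238),(490,399),(315,391)]),.0435)[:,:2]; e=np.roll(P,-1,0)-P
print(P.round(4).tolist(),P.mean(0).round(4),np.linalg.norm(e,axis=1).round(4),np.degrees(np.arctan2(e[:,1],e[:,0])).round(1))
print('disc',onz(W,f([(407,315)]),.04)); print('edges',onz(W,f([(297,310),(515,310),(407,213)]),.04))
o=get_obs();print('tcp ax', proj(W,[o['ee_pos']]))
```

```text
[[0.4675, -0.1319], [0.4734, -0.1598], [0.447, -0.1656], [0.4412, -0.1374]] [ 0.4573 -0.1487] [0.0286 0.0271 0.0287 0.0268] [ -78.  -167.6  101.6   12. ]
disc [[ 0.45652505 -0.14909099  0.04      ]]
edges [[ 0.45288629 -0.13142542  0.04      ]
 [ 0.46172724 -0.166016    0.04      ]
 [ 0.47304024 -0.1448406   0.04      ]]
tcp ax [[320.52225991 314.10816371]]
```

Emit:
servo_tool(
  moves=[
    [-1.3,-0.44,0,-0.04],
    [-1.3,-0.44,-4,-0.04],
    [-1.3,-0.44,-8,-0.04],
    [-1.3,-0.44,-12,-0.04],
    [-1.3,-0.44,-16,-0.04],
    [-1.3,-0.44,-19,-0.04],
    [-1.3,-0.44,-21,-0.04],
    [-1.3,-0.44,-22.1,-0.04],
    [-1.3,-0.44,-22.1,-0.04],
    [-1.3,-0.44,-22.1,-0.04],
    [-1.3,-0.44,-22.1,-0.04],
  ],
  force=40,
)

```text
time: 8.6
ee_pos: [0.4584, -0.1493, 0.006]
tcp_rot: [179.9, -0.1, 11.9]
wrist_force: [0.1, -0.4, 0.7]
opening: 0.064
grasp_force: 0.0
```

Emit:
servo_tool(
  moves=[
    [0,0,0,0],
    [0,0,0,0],
    [0,0,0,0],
    [0,0,0,0],
    [0,0,0,0],
    [0,0,0,0],
  ],
  claw=1,
  force=40,
)

```text
time: 9.1
ee_pos: [0.4582, -0.1493, 0.0056]
tcp_rot: [179.9, -0.1, 11.9]
wrist_force: [0.1, -0.0, 6.6]
opening: 0.0357
grasp_force: 40.9
```

Emit:
servo_tool(
  moves=[
    [0,0,1,0],
    [0,0,3,0],
    [0,0,6,0],
    [0,0,10,0],
    [0,0,14,0],
    [0,0,17,0],
    [0,0,19,0],
    [0,0,19,0],
  ],
)

```text
time: 9.77
ee_pos: [0.4587, -0.1495, 0.1998]
tcp_rot: [179.8, -0.4, 11.9]
wrist_force: [1.0, -0.2, -0.8]
opening: 0.0353
grasp_force: 40.0
```

Emit:
servo_tool(
  moves=[
    [0.5,2,0,0],
    [1.3,5,0,0],
    [2.1,8,0,0],
    [2.8,11,0,0],
    [3.6,14,0,0],
    [4.4,17,0,0],
    [5.2,20,0,0],
    [6,23,0,-0.01],
    [6.7,26,0,-0.01],
    [7.5,29,0,-0.01],
    [8.3,32,0,-0.01],
    [9,35,0,-0.01],
    [9.8,38,0,-0.01],
    [10.6,41,0,-0.01],
    [11,42.2,0,-0.01],
    [11.1,42.9,0,-0.01],
    [11.1,42.9,0,-0.01],
    [11.1,42.9,0,-0.01],
    [11.1,42.9,0,-0.01],
  ],
)

```text
time: 11.35
ee_pos: [0.5948, 0.1727, 0.1942]
tcp_rot: [-178.2, 0.1, 15.4]
wrist_force: [0.3, 0.1, -1.1]
opening: 0.0356
grasp_force: 40.1
```

Run:
```python
from h import *
C,im=snap('wrist','pics/w5.png'); o=get_obs(); print(o['ee_pos'],o['tcp_rot'],o['time'],o['opening'],o['grasp_force'])
S,a=snap('scene','pics/s5.png'); D,b=snap('side','pics/d5.png')
f=lambda im,C:(lambda p:cv2.resize(im[int(p[1])-60:int(p[1])+60,int(p[0])-65:int(p[0])+65],(390,360),interpolation=2))(proj(C,[[.568,.25,.14]])[0])
cv2.imwrite('pics/c5.png',cv2.resize(np.hstack([cv2.resize(im,(480,360)),f(b,D)]),(800,331)))
```

```text
[0.59491363 0.17279126 0.19425536] [-1.78227513e+02  6.81285561e-02  1.54373620e+01] 11.4 0.035472633180051075 40.110071897506714
```

View pics/w5.png

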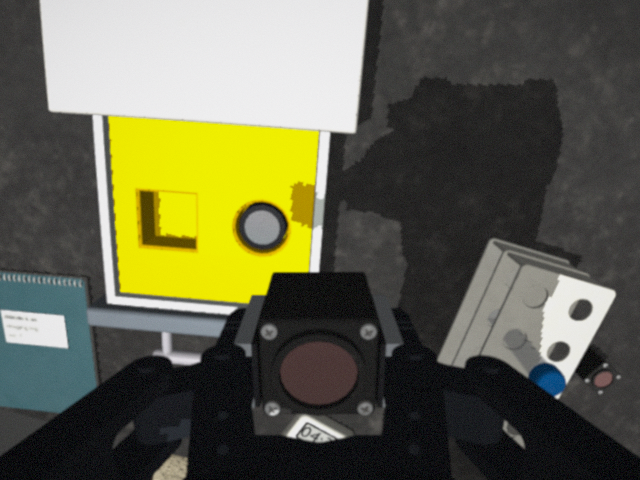

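The arm stopped short of the nest: the wrist picture shows the cube held at (318,350) and the nest at (167,218). I'll check the joints.

Run:
```python
from h import *
print(np.round(get_obs()['q'],1))
```

```text
[ 15.4  14.1  16.4  92.3   1.8 179.9]
```

Joint 6 is at its 180° limit. Any face may point any way, so I'll turn the tool +90° (yaw about 101°), which brings it well within range.

Emit:
servo_tool(
  moves=[
    [0,0,0,0.12],
    [0,0,0,0.24],
    [0,0,0,0.36],
    [0,0,0,0.48],
    [0,0,0,0.6],
    [0,0,0,0.72],
    [0,0,0,0.84],
    [0,0,0,0.96],
    [0,0,0,1.08],
    [0,0,0,1.2],
    [0,0,0,1.32],
    [0,0,0,1.44],
    [0,0,0,1.57],
    [0,0,0,1.57],
    [0,0,0,1.57],
    [0,0,0,1.57],
    [0,0,0,1.57],
  ],
)

```text
time: 12.92
ee_pos: [0.5947, 0.1727, 0.1944]
tcp_rot: [-178.2, 0.1, 105.2]
wrist_force: [0.1, 0.3, 0.0]
opening: 0.0353
grasp_force: 40.0
```

Emit:
servo_tool(
  moves=[
    [-0.5,2,0,-0.068],
    [-1.3,5,0,-0.068],
    [-2,8,0,-0.068],
    [-2.7,10.7,0,-0.068],
    [-2.7,10.7,0,-0.068],
    [-2.7,10.7,0,-0.068],
    [-2.7,10.7,0,-0.068],
  ],
)

```text
time: 13.5
ee_pos: [0.5677, 0.2796, 0.1943]
tcp_rot: [-178.2, 0.1, 101.5]
wrist_force: [0.0, 0.1, -0.8]
opening: 0.0359
grasp_force: 40.0
```

Run:
```python
from h import *
o=get_obs(); print(np.round(o['q'],2),o['tcp_rot'],o['ee_pos'],o['time'])
```

```text
[ 26.06  17.99  21.06  94.8    0.37 104.6 ] [-1.78223516e+02  7.81631524e-02  1.01454371e+02] [0.56773275 0.2796385  0.19425286] 13.5
```

The tool kept a 1.8° tilt from the limit. Its tip leans inward, so pushing gently past the reach limit along azimuth 11.5° (lean exactly radial) should take it out. The space there is free, above the cabinet.

Emit:
servo_tool(
  moves=[
    [2,-3,0,0],
    [5,-6,0,0],
    [8,-9,0,0],
    [10,-12,0,0],
    [11.8,-14,0,0],
    [11.8,-14,0,0],
    [11.8,-14,0,0],
    [11.8,-14,0,0],
  ],
)

```text
time: 14.17
ee_pos: [0.6856, 0.139, 0.1942]
tcp_rot: [-178.2, 0.1, 101.4]
wrist_force: [-0.2, 0.7, 0.2]
opening: 0.0355
grasp_force: 40.3
```

Emit:
servo_tool(
  moves=[
    [0.98,0.2,0,0],
    [1.96,0.4,0,0],
    [2.94,0.6,0,0],
    [2.94,0.6,0,0],
    [2.94,0.6,0,0],
  ],
)

```text
time: 14.58
ee_pos: [0.7146, 0.1467, 0.1942]
tcp_rot: [-178.2, 0.1, 101.6]
wrist_force: [0.1, -0.1, -0.5]
opening: 0.0354
grasp_force: 40.4
```

Run:
```python
from h import *
o=get_obs(); print(np.round(o['q'],2),o['tcp_rot'],o['ee_pos'],o['time'])
```

```text
[ 1.1620e+01  3.4170e+01  4.3040e+01  1.0066e+02 -6.0000e-02  9.0070e+01] [-1.78211994e+02  5.74352881e-02  1.01557831e+02] [0.7146492  0.14670192 0.19421033] 14.5833
```

Emit:
servo_tool(
  moves=[
    [0.98,0.2,0,0],
    [1.96,0.4,0,0],
    [2.94,0.6,0,0],
    [3.92,0.8,0,0],
    [3.92,0.8,0,0],
    [3.92,0.8,0,0],
  ],
)

```text
time: 15.08
ee_pos: [0.7539, 0.1542, 0.194]
tcp_rot: [-178.2, 0.1, 101.5]
wrist_force: [0.5, 0.8, -0.1]
opening: 0.0356
grasp_force: 40.4
```

Run:
```python
from h import *
o=get_obs(); print(np.round(o['q'],2),o['tcp_rot'],o['ee_pos'],o['time'])
S=cal('scene'); print(onz(S,[(350,203),(420,222)],0))
```

```text
[ 1.1580e+01  4.3100e+01  5.6610e+01  1.0532e+02 -6.0000e-02  9.0060e+01] [-1.78198744e+02  6.20538356e-02  1.01524352e+02] [0.75392265 0.15415006 0.19403128] 15.0833
[[1.01065935 0.31269371 0.        ]
 [1.00972026 0.10025525 0.        ]]
```

Emit:
servo_tool(
  moves=[
    [0.98,0.2,0,0],
    [1.96,0.4,0,0],
    [2.94,0.6,0,0],
    [3.43,0.7,0,0],
    [3.43,0.7,0,0],
    [3.43,0.7,0,0],
  ],
)

```text
time: 15.58
ee_pos: [0.7833, 0.1598, 0.1924]
tcp_rot: [-178.7, 0.1, 101.5]
wrist_force: [0.7, 0.2, 0.1]
opening: 0.0355
grasp_force: 41.0
```

Emit:
servo_tool(
  moves=[
    [0.39,0.08,0,0],
    [0.39,0.08,0,0],
    [0.39,0.08,0,0],
  ],
)

```text
time: 15.83
ee_pos: [0.7852, 0.1601, 0.1912]
tcp_rot: [-178.8, 0.1, 101.5]
wrist_force: [0.9, 0.6, -0.4]
opening: 0.0357
grasp_force: 41.0
```

Run:
```python
from h import *
o=get_obs(); print(np.round(o['q'],2),o['tcp_rot'],o['ee_pos'],o['time'])
```

```text
[ 1.1550e+01  5.1900e+01  7.0690e+01  1.0996e+02 -6.0000e-02  9.0050e+01] [-1.78824852e+02  6.08318950e-02  1.01501907e+02] [0.7851945  0.16010738 0.19121298] 15.8333
```

Pushing at the limit straightens the tool, so I'll continue.

Emit:
servo_tool(
  moves=[
    [0.5,0.1,0,0],
    [1,0.2,0,0],
    [1.5,0.3,0,0],
    [2,0.4,0,0],
    [2,0.4,0,0],
    [2,0.4,0,0],
  ],
)

```text
time: 16.33
ee_pos: [0.7942, 0.1619, 0.1831]
tcp_rot: [-179.4, 0.1, 101.5]
wrist_force: [0.0, -1.2, 0.1]
opening: 0.0355
grasp_force: 41.0
```

Emit:
servo_tool(
  moves=[
    [0.5,0.1,0,0],
    [1,0.2,0,0],
    [1.5,0.3,0,0],
    [1.9,0.38,0,0],
    [1.9,0.38,0,0],
    [1.9,0.38,0,0],
  ],
)

```text
time: 16.83
ee_pos: [0.8026, 0.1635, 0.1773]
tcp_rot: [179.8, 0.1, 101.5]
wrist_force: [-0.5, -1.1, 0.1]
opening: 0.0356
grasp_force: 41.0
```

Upright again (0.2°). Now back over the nest, stopping a few cm above it.

Emit:
servo_tool(
  moves=[
    [-2,0.5,0.5,0],
    [-5,2,1,0],
    [-8,4,1,0],
    [-11,5.5,1,0],
    [-14,7,1,0],
    [-17,8.5,1,0],
    [-20,10,1,0],
    [-22,11,0,0],
    [-23.5,11.6,-1,-0.003],
    [-23.5,11.6,-3,-0.003],
    [-23.5,11.6,-5,-0.003],
    [-23.5,11.6,-5,-0.003],
    [-23.5,11.6,-5,-0.003],
    [-23.5,11.6,-5,-0.003],
  ],
)

```text
time: 18.0
ee_pos: [0.5681, 0.2795, 0.1289]
tcp_rot: [179.7, 0.0, 101.3]
wrist_force: [0.2, -0.6, -0.6]
opening: 0.0355
grasp_force: 41.0
```

Run:
```python
from h import *
C,im=snap('wrist','pics/w6.png'); o=get_obs(); print(o['ee_pos'],o['tcp_rot'],o['time'])
S,a=snap('scene','pics/s6.png'); D,b=snap('side','pics/d6.png')
def f(im,C):
    p=proj(C,[[.568,.27,.11]])[0].astype(int); x,y=p-[50,55]; print(x,y); return cv2.resize(im[y:y+100,x:x+100],(400,400),interpolation=2)
out=np.hstack([f(a,S),f(b,D)])
p=proj(C,[[.568,.28,.16]])[0].astype(int); y=min(p[1]-100,280); print('w',y)
w=cv2.resize(im[280:480,120:520],(400,200))
cv2.imwrite('pics/c6.png',np.vstack([out,np.hstack([w,cv2.resize(im[80:330,120:520],(400,200))])[:200]]))
```

```text
[0.56836682 0.2796031  0.12921971] [1.79703919e+02 3.31946918e-02 1.01310017e+02] 18.05
187 155
231 120
w 263
```

View pics/c6.png

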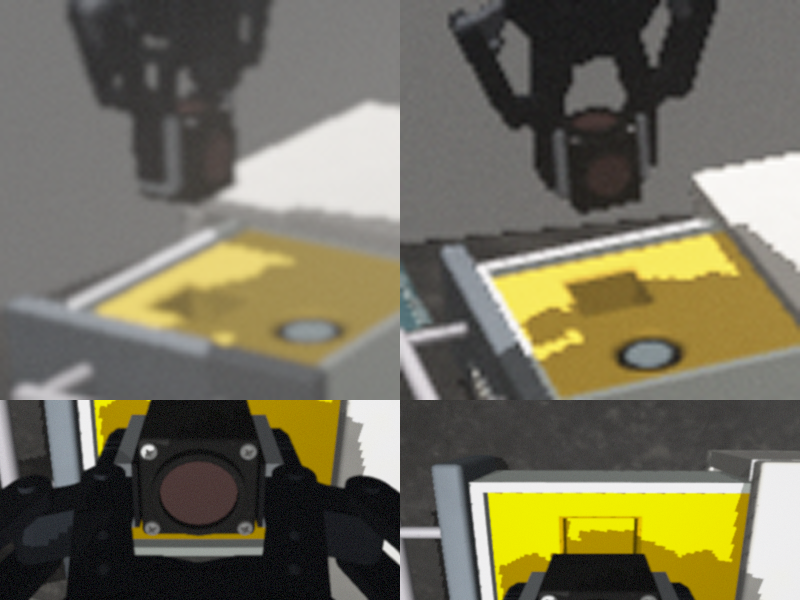

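The composite shows the cube held upright above the nest, the drawer still out, and the studs at wrist pixels (269,331), (368,331), (366,407) and (272,407). The far edge of the nest is visible at row ≈226. I'll compute the cube's offset from the nest numerically.

Run:
```python
from h import *
W=cal('wrist'); im=cv2.imread('pics/w6.png'); g=cv2.cvtColor(im,cv2.COLOR_BGR2GRAY)
st=[]
for x,y in [(269,331),(368,331),(366,407),(272,407)]:
    w=g[y-10:y+11,x-10:x+11].astype(float); m=np.clip(w-95,0,None); yy,xx=np.mgrid[-10:11,-10:11]; st.append((x+(m*xx).sum()/m.sum(),y+(m*yy).sum()/m.sum()))
print(np.round(st,1).tolist())
z=get_obs()['ee_pos'][2]-.0056+.0435
P=onz(W,st,z)[:,:2]; e=np.roll(P,-1,0)-P
print(P.mean(0).round(4),np.linalg.norm(e,axis=1).round(4),np.degrees(np.arctan2(e[:,1],e[:,0])).round(1))
# nest edges seen in this picture: red channel profile
for r in (235,245,255): print(r,im[r,268:300,2].tolist(),im[r,345:375,2].tolist())
print('col',im[212:240,300:340,2].mean(1).round().tolist())
print('nest pred',proj(W,[[*(np.array([.5678,.2794])+np.array([[np.cos(t),-np.sin(t)],[np.sin(t),np.cos(t)]])@np.array(c)),.067] for t in [np.radians(11.3)] for c in [(-.0195,.0195),(.0195,.0195),(-.0195,0),(.0195,0)]]).round(1).tolist())
```

```text
[[267.0, 329.7], [367.8, 330.8], [366.5, 412.1], [271.4, 412.0]]
[0.5674 0.2812] [0.0286 0.0281 0.029  0.0283] [  10.5  -77.3 -168.9  101.8]
235 [242, 240, 240, 239, 241, 241, 241, 240, 240, 240, 232, 224, 221, 217, 189, 138, 98, 107, 144, 169, 182, 196, 222, 235, 241, 239, 241, 241, 239, 238, 240, 241] [240, 239, 241, 239, 241, 240, 240, 237, 212, 150, 96, 106, 156, 207, 227, 231, 232, 236, 239, 241, 241, 239, 240, 241, 241, 238, 240, 239, 241, 239]
245 [240, 239, 241, 242, 239, 240, 240, 241, 239, 239, 235, 227, 222, 220, 195, 153, 103, 98, 130, 175, 209, 233, 240, 241, 239, 239, 241, 240, 239, 238, 228, 199] [175, 172, 178, 176, 174, 171, 173, 158, 137, 101, 93, 117, 176, 223, 230, 232, 236, 238, 239, 240, 241, 240, 240, 240, 240, 239, 240, 240, 240, 241]
255 [240, 241, 239, 240, 239, 240, 240, 241, 240, 239, 234, 219, 199, 202, 200, 155, 104, 92, 123, 165, 179, 177, 186, 191, 196, 196, 197, 199, 210, 225, 228, 224] [172, 175, 173, 173, 174, 175, 169, 158, 126, 97, 88, 97, 117, 138, 145, 157, 179, 193, 199, 211, 224, 228, 226, 229, 232, 237, 240, 238, 237, 239]
col [240.0, 240.0, 240.0, 240.0, 240.0, 240.0, 240.0, 240.0, 240.0, 240.0, 240.0, 239.0, 235.0, 222.0, 209.0, 219.0, 232.0, 239.0, 240.0, 240.0, 240.0, 240.0, 240.0, 240.0, 240.0, 240.0, 240.0, 240.0]
nest pred [[279.5, 226.0], [355.7, 226.0], [280.5, 261.9], [354.7, 261.8]]
```

Run:
```python
from h import *
c=get_calibration('wrist'); T=np.array(c['tool_from_camera']); print(T.round(4).tolist(),c['fx'],c['k1'])
W0=(cal('wrist')[0],c['k1'],T[:3,:3],T[:3,3])
s=np.sign(T[0,3])
for z in (0,-.004,-.008): print('pad corner',z,proj(W0,[[s*.011,y,z] for y in(-.015,.015)]).round(1).tolist())
W=cal('wrist'); im=cv2.imread('pics/w6.png'); g=cv2.cvtColor(im,cv2.COLOR_BGR2GRAY)
hsv=cv2.cvtColor(im,cv2.COLOR_BGR2HSV); m=((g>110)&(hsv[...,1]<60)).astype(np.uint8); m[:320]=0;m[416:]=0
n,l,st,ce=cv2.connectedComponentsWithStats(m)
for i in range(1,n):
    if 15<st[i,4]<400 and 240<ce[i][0]<400: print(st[i].tolist(),ce[i].round(1).tolist())
# fingertip edges in w2
g2=cv2.cvtColor(cv2.imread('pics/w2.png'),cv2.COLOR_BGR2GRAY)
print('w2 row of tip top', g2[286:304,268].tolist(),g2[286:304,274].tolist(),g2[286:304,366].tolist(),g2[286:304,371].tolist())
print(g2[300,250:284].tolist(),g2[300,352:390].tolist())
```

```text
[[0.0002, -0.9571, -0.2898, 0.0748], [1.0, 0.0005, -0.0009, -0.0004], [0.0011, -0.2898, 0.9571, -0.1426], [0.0, 0.0, 0.0, 1.0]] 414.1856194151745 -0.04556467845748955
pad corner 0 [[279.6, 291.0], [359.7, 291.0]]
pad corner -0.004 [[278.6, 295.5], [360.8, 295.6]]
pad corner -0.008 [[277.6, 300.2], [361.9, 300.3]]
[260, 324, 16, 15, 162] [267.7, 330.7]
[361, 326, 15, 13, 100] [367.7, 331.2]
[241, 345, 10, 10, 49] [247.0, 348.4]
[387, 345, 9, 10, 53] [389.5, 348.6]
[266, 403, 13, 12, 78] [272.0, 408.1]
[359, 403, 13, 12, 60] [364.4, 407.8]
w2 row of tip top [32, 30, 36, 38, 31, 32, 34, 42, 59, 74, 78, 77, 84, 80, 83, 81, 84, 79] [35, 33, 35, 32, 38, 40, 35, 31, 32, 23, 22, 24, 16, 21, 21, 14, 13, 10] [44, 37, 39, 38, 40, 35, 41, 41, 55, 61, 65, 62, 64, 56, 55, 54, 57, 48] [38, 41, 41, 30, 39, 35, 34, 41, 57, 61, 68, 65, 63, 62, 66, 63, 67, 64]
[28, 35, 40, 32, 37, 36, 45, 65, 77, 80, 83, 84, 81, 87, 82, 80, 82, 82, 83, 79, 78, 64, 46, 16, 21, 18, 14, 17, 19, 32, 37, 30, 44, 40] [37, 37, 42, 36, 39, 27, 26, 10, 14, 12, 10, 9, 24, 44, 55, 65, 65, 61, 68, 66, 68, 69, 65, 60, 60, 70, 66, 71, 78, 88, 105, 117, 111, 88, 58, 37, 41, 40]
```

Run:
```python
from h import *
W=cal('wrist'); o=get_obs(); K,k1,R,p=W
P=onz(W,[(267.7,330.7),(367.7,331.2),(364.4,407.8),(272,408.1)],o['ee_pos'][2]-.0056+.0435)[:,:2]; e=np.roll(P,-1,0)-P
print('cube',P.mean(0).round(4),np.linalg.norm(e,axis=1).round(4),np.degrees(np.arctan2(e[:,1],e[:,0])).round(1))
T=np.array(get_calibration('wrist')['tool_from_camera']); Rt=Ro.from_euler('xyz',[-179.924,.008,101.287],degrees=True).as_matrix()
W3=(K,k1,Rt@T[:3,:3],Rt@T[:3,3]+[.54844,.22522,.22491])
im=cv2.imread('pics/w3.png')
print('w3 top',im[114:134,345:375,2].mean(1).round().tolist()); print('bot',im[170:188,345:375,2].mean(1).round().tolist())
print('w3 L',im[140:165,325:345,2].mean(0).round().tolist()); print('R',im[140:165,378:398,2].mean(0).round().tolist())
t=np.radians(11.3);Q=np.array([[np.cos(t),-np.sin(t)],[np.sin(t),np.cos(t)]])
f=lambda X:(X[:,:2]@Q).round(4).tolist()
print('w6 far dip (cab axes)',f(onz(W,[(320,226)],.067)),'LR',f(onz(W,[(278.5,245),(284.5,245),(355,245),(359.5,245)],.067)))
for r in (121,123,125,178,180): print(r,f(onz(W3,[(360,r)],.067)))
for x in (332,334,388,390): print(x,f(onz(W3,[(x,152)],.067)))
print('cube cab',f(P.mean(0)[None]),'tcp',f(np.array([o['ee_pos']])))
```

```text
cube [0.5672 0.2818] [0.0284 0.0263 0.0281 0.0266] [  10.9  -78.7 -168.6  101.9]
w3 top [238.0, 238.0, 238.0, 239.0, 239.0, 239.0, 236.0, 225.0, 208.0, 198.0, 189.0, 183.0, 180.0, 185.0, 202.0, 221.0, 234.0, 238.0, 239.0, 239.0]
bot [240.0, 240.0, 240.0, 239.0, 225.0, 165.0, 119.0, 117.0, 148.0, 201.0, 233.0, 239.0, 240.0, 240.0, 240.0, 240.0, 240.0, 240.0]
w3 L [239.0, 239.0, 239.0, 239.0, 239.0, 237.0, 230.0, 220.0, 214.0, 213.0, 223.0, 234.0, 239.0, 240.0, 239.0, 239.0, 239.0, 239.0, 239.0, 239.0]
R [239.0, 239.0, 239.0, 239.0, 232.0, 200.0, 139.0, 99.0, 94.0, 126.0, 178.0, 216.0, 227.0, 233.0, 237.0, 239.0, 239.0, 239.0, 239.0, 239.0]
w6 far dip (cab axes) [[0.6128, 0.1822]] LR [[0.5913, 0.172], [0.5944, 0.172], [0.6309, 0.172], [0.6333, 0.172]]
121 [[0.6103, 0.1831]]
123 [[0.6103, 0.1817]]
125 [[0.6104, 0.1804]]
178 [[0.6114, 0.143]]
180 [[0.6114, 0.1415]]
332 [[0.5909, 0.1616]]
334 [[0.5923, 0.1616]]
388 [[0.6309, 0.1617]]
390 [[0.6323, 0.1617]]
cube cab [[0.6114, 0.1652]] tcp [[0.6122, 0.1628]]
```

Run:
```python
from h import *
t=np.radians(11.3);Q=np.array([[np.cos(t),-np.sin(t)],[np.sin(t),np.cos(t)]])
z0=get_obs()['ee_pos'][2]-.0056
for n,f in (('scene','s6'),('side','d6')):
    C=cal(n); g=cv2.cvtColor(cv2.imread(f'pics/{f}.png'),cv2.COLOR_BGR2GRAY)
    c=np.array([(-.018,-.016),(.018,-.016),(.018,.016),(-.018,.016)])+[.612,.163]
    B=proj(C,np.c_[c@Q.T,np.full(4,z0)]); print(n,'pred bottom corners (-x-y,+x-y,+x+y,-x+y)',B.round(1).tolist())
    j=proj(C,[[*(Q@[.612,.164]),z0]])-proj(C,[[*(Q@[.612,.163]),z0]]); k=proj(C,[[*(Q@[.612,.163]),z0+.001]])-proj(C,[[*(Q@[.612,.163]),z0]])
    print('px per mm y',j.round(2),'z',k.round(2))
    x0,x1=int(B[:,0].min())-6,int(B[:,0].max())+8; y0=int(B[:,1].max())-9
    print(x0,y0); print('\n'.join(f'{y0+i} '+' '.join(map(str,r)) for i,r in enumerate(g[y0:y0+14,x0:x1])))
```

```text
scene pred bottom corners (-x-y,+x-y,+x+y,-x+y) [[234.7, 206.5], [245.7, 201.2], [232.4, 198.5], [221.1, 203.8]]
px per mm y [[-0.42 -0.08]] z [[-0.02 -0.49]]
215 197
197 123 121 124 124 122 108 80 65 59 63 60 61 65 84 101 105 95 79 66 66 66 64 66 70 75 75 79 78 75 84 142 198 225 232 231 232 231 231
198 123 122 123 124 120 110 83 61 62 59 60 59 67 83 102 105 97 79 68 63 65 62 68 70 75 77 76 77 74 80 139 199 225 231 231 230 231 231
199 123 123 123 121 120 112 93 74 67 64 62 63 69 82 102 106 98 84 68 65 64 63 65 67 73 73 75 75 70 80 135 194 222 230 230 230 230 230
200 123 122 124 123 122 120 108 97 87 83 80 76 79 93 104 106 98 83 71 66 63 66 60 67 68 70 69 67 69 85 140 192 220 229 231 230 230 230
201 122 122 123 123 121 122 116 105 102 104 102 99 102 109 108 107 93 80 69 63 65 65 64 63 65 67 69 76 97 131 171 208 225 229 230 230 231 231
202 124 122 122 120 124 121 113 98 98 103 103 106 109 110 111 100 87 72 65 66 63 63 65 62 63 71 90 122 156 184 207 223 230 230 231 230 231 231
203 122 123 123 123 123 120 112 100 90 87 85 91 96 100 95 87 75 66 65 65 63 63 64 67 73 97 131 168 196 214 223 
[... 2307 characters left out ...]
116 115 114 112 113 115 113 113 113 113 113 113 113 115 116
173 111 113 115 112 113 111 117 112 113 114 113 93 72 69 97 114 111 112 114 116 112 115 114 114 112 114 115 113 115 113 114 106 98 98 100
174 114 112 113 111 113 112 113 114 112 111 115 112 113 114 116 114 113 113 114 113 113 103 97 98 97 100 104 101 101 101 102 81 59 63 69
175 114 114 115 111 114 110 112 114 111 114 114 116 102 95 97 99 100 100 101 101 101 77 56 57 64 68 70 71 68 70 70 72 72 74 87
176 112 112 103 91 94 93 97 97 98 99 101 100 76 60 63 68 71 73 74 77 76 73 69 73 70 72 68 70 69 86 106 118 140 168 193
177 101 97 74 53 55 59 65 71 72 70 70 69 70 69 67 70 73 76 76 75 74 74 70 71 82 106 116 136 170 189 208 210 214 233 239
```

Run:
```python
from h import *
t=np.radians(11.3);Q=np.array([[np.cos(t),-np.sin(t)],[np.sin(t),np.cos(t)]])
W=cal('wrist'); im=cv2.imread('pics/w6.png'); g=cv2.cvtColor(im,cv2.COLOR_BGR2GRAY); z0=get_obs()['ee_pos'][2]-.0056
print('R',im[262:290,300:336,2].mean(1).round().tolist()); print('g312-340',g[308:342,290:345].mean(1).round().tolist()); print('g400-425',g[398:430,290:345].mean(1).round().tolist())
for r in (272,274,276): print(r,(onz(W,[(318,r)],z0)[:,:2]@Q).round(4).tolist())
for r in (316,318,320,322,410,414): print('top',r,(onz(W,[(318,r)],z0+.04)[:,:2]@Q).round(4).tolist())
```

```text
R [175.0, 174.0, 174.0, 174.0, 174.0, 174.0, 174.0, 175.0, 170.0, 144.0, 89.0, 34.0, 18.0, 19.0, 21.0, 21.0, 19.0, 20.0, 19.0, 19.0, 19.0, 19.0, 19.0, 21.0, 21.0, 19.0, 18.0, 21.0]
g312-340 [17.0, 18.0, 17.0, 17.0, 16.0, 17.0, 18.0, 17.0, 17.0, 19.0, 21.0, 25.0, 27.0, 29.0, 32.0, 33.0, 33.0, 33.0, 33.0, 34.0, 32.0, 29.0, 26.0, 23.0, 22.0, 20.0, 21.0, 22.0, 26.0, 27.0, 29.0, 31.0, 33.0, 35.0]
g400-425 [51.0, 50.0, 47.0, 43.0, 39.0, 33.0, 27.0, 24.0, 23.0, 26.0, 29.0, 32.0, 34.0, 34.0, 38.0, 57.0, 86.0, 110.0, 122.0, 125.0, 121.0, 106.0, 91.0, 87.0, 87.0, 87.0, 86.0, 87.0, 95.0, 120.0, 148.0, 158.0]
272 [[0.6115, 0.1792]]
274 [[0.6115, 0.1784]]
276 [[0.6115, 0.1776]]
top 316 [[0.6114, 0.1814]]
top 318 [[0.6114, 0.1807]]
top 320 [[0.6114, 0.1801]]
top 322 [[0.6114, 0.1794]]
top 410 [[0.6114, 0.1484]]
top 414 [[0.6114, 0.1468]]
```

All measurements agree within about 1 mm: the cube sits roughly 0.7 mm too far along cabinet y and 0.3 mm short in x, with parallel yaw (11.4° against 11.3°). I'll apply that and descend to 1 cm above the nest.

Emit:
servo_tool(
  moves=[
    [0.04,-0.06,0,0],
    [0.04,-0.06,-1,0],
    [0.04,-0.06,-2,0],
    [0.04,-0.06,-3,0],
    [0.04,-0.06,-4,0],
    [0.04,-0.06,-4.6,0],
    [0.04,-0.06,-4.6,0],
    [0.04,-0.06,-4.6,0],
    [0.04,-0.06,-4.6,0],
    [0.04,-0.06,-4.6,0],
    [0.04,-0.06,-4.6,0],
  ],
)

```text
time: 19.07
ee_pos: [0.5683, 0.279, 0.0822]
tcp_rot: [179.8, 0.0, 101.3]
wrist_force: [0.6, 0.0, -0.3]
opening: 0.0357
grasp_force: 41.0
```

Run:
```python
from h import *
W,im=snap('wrist','pics/w7.png'); S,a=snap('scene','pics/s7.png'); o=get_obs()
print(o['ee_pos'],o['tcp_rot'],o['wrist_force'],o['grasp_force'],o['time'])
t=np.radians(11.3);Q=np.array([[np.cos(t),-np.sin(t)],[np.sin(t),np.cos(t)]])
z0=o['ee_pos'][2]-.0056
r=im[180:330,300:336,2].mean(1); print(180,r.round().astype(int).tolist())
for z in(z0,z0-.0015): print([(y,(onz(W,[(318,y)],z)[:,:2]@Q).round(4).tolist()[0][1]) for y in (268,272,276)])
print('nest far rows',proj(W,[[*(Q@[.612,.1625+d]),.067] for d in(.0195,.0205)]).round(1).tolist())
D=cal('side'); b=cv2.cvtColor(camera('side'),cv2.COLOR_RGB2BGR); d=cv2.imread('pics/d6.png'); x,y=proj(D,[[.462,.2266,.057]])[0].astype(int)
print('handle region diff',np.abs(b[y-15:y+25,x-25:x+20].astype(int)-d[y-15:y+25,x-25:x+20]).mean())
```

```text
[0.56825228 0.27899487 0.08200599] [1.79773890e+02 4.96590792e-02 1.01329924e+02] [-0.14942927 -0.82825983 -1.13293596] 41.02804362773895 19.1667
180 [104, 107, 109, 109, 109, 109, 109, 109, 109, 109, 109, 109, 109, 109, 109, 109, 108, 109, 109, 107, 114, 148, 204, 234, 240, 240, 240, 239, 240, 239, 239, 239, 240, 240, 240, 239, 239, 237, 234, 236, 239, 240, 240, 240, 240, 240, 240, 240, 240, 240, 240, 240, 240, 240, 240, 240, 240, 240, 240, 240, 240, 240, 240, 240, 240, 240, 240, 240, 240, 240, 240, 240, 239, 234, 220, 205, 206, 203, 191, 179, 175, 175, 174, 175, 174, 174, 174, 174, 174, 175, 170, 144, 89, 35, 18, 17, 19, 20, 20, 19, 21, 18, 17, 19, 20, 18, 22, 20, 21, 21, 19, 20, 19, 19, 20, 20, 19, 19, 18, 19, 20, 17, 18, 17, 19, 16, 17, 17, 19, 17, 16, 17, 17, 17, 15, 18, 16, 17, 21, 26, 28, 29, 31, 32, 32, 33, 33, 34, 30, 25]
[(268, 0.1803), (272, 0.1786), (276, 0.177)]
[(268, 0.1797), (272, 0.178), (276, 0.1764)]
nest far rows [[319.5, 255.6], [319.5, 253.3]]
handle region diff 2.3898148148148146
```

Emit:
servo_tool(
  moves=[
    [0,0,0.08,0],
    [0,0,0.08,0],
    [0,0,0.08,0],
    [0,0,0.08,0],
    [0,0,0.08,0],
    [0,0,0.08,0],
  ],
)

```text
time: 19.72
ee_pos: [0.5681, 0.2789, 0.0823]
tcp_rot: [179.8, 0.1, 101.3]
wrist_force: [0.4, -0.2, -1.3]
opening: 0.0358
grasp_force: 41.0
```

```bash
python3 -c "
from workcell import *
print(job_done())"
```

```text
the job is handed in; nothing more can be done
None
```

The job is handed in at about 20 s: the drawer is out at its stop, and the black cube is held upright about 1 cm above the square nest, centred to about 1 mm and parallel to it; the rack, tubes and white box were never touched.

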